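# Park the stop's index plunger and close the jig on a panel

## Robot

A 6-joint arm with a two-finger parallel gripper is mounted at the origin on the work surface. World frame = base frame: x ahead of the robot, y to its left, z up, the work surface at z = 0. Lengths are in m, angles in rad, forces in N, time in s.
With the tool pointing down it reaches from about 0.225 to 0.875 m from the base axis. Payload 3.4 kg.
Tool frame: the origin (TCP) lies midway between the tips of the shut fingers; the grasp point (between the pads) lies 19 mm behind it (manip.grip_point_offset is the distance from the TCP to the grasp point, in m); z points along the fingers, y is the line along which they close (so a half turn about z gives the same grasp; the last joint's range is limited). The gripper opens to 85 mm and grips with 20 to 120 N. Pads are 22 mm wide; open, the fingers measure 114 mm over their backs; the gripper's body (76 mm by 85 mm) begins 54 mm behind the grasp point. The pads swing forward as they close: fully open they stand 13 mm farther back than shut.
Start: joints at [-1.414, 0.276, 1.505, -0, 1.361, -0.121], TCP at [0.158, -0.553, 0.199] pointing down, gripper open.
Joint ranges: [-2.89, 2.89], [-0.75, 2.08], [0.22, 2.7], [-1.18, 4.32], [0.11, 2.71], [-2.7, 2.7]. Speed limits (rad/s): [2.57, 2.57, 3.14, 3.14, 3.14, 3.14].

## Interface

Orientations are given as a unit quaternion [w, x, y, z].
In Python, from rig import manip gives the robot as it stands.
- The arm moves only by the shell command python3 -m handwheel 'ROWS' [FORCE]. ROWS is JSON, a list of rows, each an object with "translation": the shift along the tool's x, y, z in m, a list of three; "angular": the turn, a rotation vector about the tool's x, y, z in degrees, a list of three; "hand": the closure, from 0 (fully open) to 1 (shut). A call has 1 to 10 rows; each row shifts and turns the commanded pose from where the row before left it, along the tool's axes as they then stand; what a row does not reach is not made up. A row lasts 1/12 s, in which the tool goes at most 41.7 mm and 7.16 degrees, less where a joint would pass 70% of its speed; a pose out of reach is approached as far as the arm can. A call with a gripper value outside its range is refused whole. The fingers move at their own pace and stop on an object; FORCE is the grip in N (left out, the last holds). Time passes only in rows, so rows that do not move let the fingers close. It gives the time, the measured TCP pose, the force, the opening and the grip force at its end, in the units of the state.
- manip.get_state(): the state, without advancing time (a new reading comes with each control period).
- manip.get_image(name): name is "scene" or "top"; returns the picture (420x560x3 uint8, red, green, blue); there is no depth.
- manip.camera_info(name): a dict with "camera_matrix" (3x3 intrinsics, pixels), "eye" and "orientation" of the camera in the world. Camera axes: x right, y down, z forward; pixel columns grow to the right and rows downward; lengths in m; the calibration is good to about 2 mm. A picture is of the moment at which its call begins. camera_info takes no time and is no camera call.
- manip.sign_off(): hands the job in; it is judged then, once.
The state is a dict: "clock": time; "qpos": joint angles; "qd": joint speeds; "effort": joint torques, N m; "position": TCP position; "ee_rot": TCP orientation; "contact_force": force on the tool from outside, world axes, zero at the start; "moment": the same for the moment, N m; "width": finger opening in m; "gripper_force": force on a finger pad.
Only numpy, scipy, OpenCV 4.12 (cv2) and the standard library are available. Lean on these libraries where they do the work, as an engineer would, in place of code of your own. Each camera call takes 0.05 s, during which the arm holds its last target. There are 200 camera calls.

## Task

This sample panel's length falls between two holes of the jig's index bar, so the sliding stop has to work unpinned: pull up the T-handle of its spring plunger, twist it clockwise into the rest notch and let go, so that the pin stays retracted by itself. Then slide the stop along the bar to push the panel home against the screw heads of the end block, and leave it held snug between them. Feel for the plunger's end stop rather than yanking or wrenching it, close on the panel gently, and leave the other things on the bench where they are.

Things in the scene. Friction and masses are not known exactly. Their poses are not given: they have to be found in the camera images.
- jig: Bench jig, screwed down: plywood base 180 x 480 x 12 mm; origin under its centre at bench height; x away from the robot, y left, along the jig. A steel index bar 45 mm wide runs along y, its middle at x = 52.5 mm, its top 36 mm over the bench, with 11 mm square holes, 25 mm apart, 6 mm deep. Its front side (x = 30 mm) is the panel's fence.
- end_block: Aluminium end block 115 x 22 x 30 mm at the jig's -y end; origin under its centre, 12 mm over the bench, at (-27.5, -219, 12) mm in the jig's frame; axes as the jig's; its face is at y = +11 mm. Two steel adjusting screws, 56 mm apart, 22 mm over the bench, stick out of it with 13 mm heads, equally, by 3 to 10 mm, set differently from jig to jig. The panel is home when it bears on these heads.
- carriage: The sliding stop: aluminium block 64 x 60 mm astride the bar, top 61 mm over the bench, with a 10 mm thick stop arm reaching 100 mm towards the robot, 16 to 46 mm over the bench. Axes as the jig's; origin at bench height under the plunger's axis (the block's middle), at the start at (52.5, 100, 0) mm in the jig's frame.
- stop_face (a point): Middle of the stop arm's face towards the panel, at y = -30 mm in the carriage's frame, 21 mm over the bench; axes as the jig's. While pinned the stop has 1 mm of play. Unpinned, it slides towards the end block (the jig's -y) against some 5 N of friction and stays where it is left, 108 to 115 mm from its start when the panel is snug.
- plunger: Steel pin of the index plunger, 9 mm thick, upright in the carriage, carrying the T-handle. Spring and weight hold it down with 4.5 to 7.5 N at the start, 0.36 N more per mm of pull, 12 N at the end stop. How deep its sleeve is screwed in differs: the handle must come up 10.5 to 18.5 mm before it turns, and meets a hard end stop only 2 mm above that (12.5 to 20.5 mm).
- knob (a joint): Turn of the T-handle in rad, clockwise from above: 0 (play 0.08) with the pin down, about 1.22 (1.12 to 1.31) in the rest notch. Two lugs on the stem run in J-shaped windows of the sleeve: straight up, across, then 3 mm down into the notch, which carries the spring. Walls stop the turn before it is pulled up and at 1.31. The lugs, 13 mm off the axis, bear at most 25 N in all.
- knob_grip (a point): Middle of the T-handle's black bar: 56 mm long along this point's x, 14 mm thick along its y, 18 mm high, on a 14 mm stem; z up. 131 mm over the bench with the pin down, 138.5 to 146.5 mm when parked. At the start the bar lies within 0.5 rad of the jig's x.
- sleeve_foot (a point): On the plunger's axis at the carriage's top, 61 mm over the bench, where the steel sleeve (33 mm across) is screwed in; the sleeve ends 101.5 to 109.5 mm over the bench, below the T-handle. Axes as the jig's.
- panel: Loose sample panel, wood with a grey face, 110 x 160 x 18 mm, 0.17 to 0.34 kg, lying on the jig's base (12 mm over the bench) between end block and stop, its 160 mm side along the jig's y. Origin under its centre, z up. It starts 8 to 29 mm from the screw heads. The stop may press on it with at most 15 N.
- panel_end (a point): Middle of the panel's end that faces the end block.
- panel_near (a point): Middle of the panel's other end, which faces the stop.
- jar: Bystander: grey plastic jar, 68 mm across, 85 mm high; origin under its centre.
- tape: Bystander: roll of paper tape lying flat, 96 mm across, 25 mm high; origin under its centre.
- scraper: Bystander: spatula-like scraper with a wooden handle, 200 mm long, lying flat; origin under its middle.
- carton: Bystander: closed cardboard carton 100 x 140 x 60 mm; origin under its centre.
Not all that is in view belongs to the job. There is more than one size of the panel; the job needs the middle-sized.

How it is judged:
By the outcome, as a careful person would: the job done as asked, in the order asked, and still so for the second after the job is handed in, with the robot touching nothing.
It also fails if it takes over 64 s, if anything falls off the work surface, if the arm or the gripper's body presses on something with over 40 N, if the wrist force passes 120 N, or if a joint passes its speed limit or range.

## Working session

There is one attempt and no reset: what is moved stays moved. The work goes in short steps, Python scripts to look and compute and a shell command to move; the robot and the scene stay as the last step left them, time stands still between calls to the robot, and variables do not carry over. Pictures are saved under pics/ and viewed, at most 10 in all, crops included, and the job is handed in when it is done.

```bash
mkdir -p pics; ls
python3 - <<'E'
from rig import manip
import cv2
print(manip.get_state()); print(manip.grip_point_offset)
for n in("scene","top"):
    i=manip.camera_info(n);print(n,i)
    cv2.imwrite(f"pics/{n}0.png",manip.get_image(n)[:,:,::-1])
E
```

```text
pics
{'clock': 0.0, 'qpos': array([-1.41400495e+00,  2.76582084e-01,  1.50614971e+00, -3.72179530e-05,
        1.36071045e+00, -1.20963939e-01]), 'qd': array([-0.00147597,  0.00073109,  0.0003801 , -0.00111394, -0.00073116,
       -0.00053581]), 'effort': array([ 6.31073544e-05, -4.16779554e+01, -2.45806807e+01,  1.16683022e-04,
        1.11198754e-02,  7.89782405e-06]), 'position': array([ 0.15756946, -0.55236125,  0.19784054]), 'ee_rot': array([-9.24320090e-04,  9.90371025e-01,  1.38435465e-01, -3.47589245e-05]), 'contact_force': array([-0.34237766,  0.3714673 ,  0.23568456]), 'moment': array([-0.03570777, -0.014736  , -0.05542642]), 'gripper_force': 0.0, 'width': 0.08542274509497426}
0.0187
scene {'camera_matrix': array([[430.54682341,   0.        , 278.5624783 ],
       [  0.        , 430.54682341, 209.45072545],
       [  0.        ,   0.        ,   1.        ]]), 'eye': array([1.34032489, 0.27236485, 0.70743858]), 'orientation': array([-0.25029114,  0.48209717,  0.74374139, -0.38959646])}
top {'camera_matrix': array([[440.99075576,   0.        , 272.56965035],
       [  0.        , 440.99075576, 214.42033302],
       [  0.        ,   0.        ,   1.        ]]), 'eye': array([ 0.48514671, -0.07240917,  1.30446977]), 'orientation': array([-0.0179059 ,  0.71204714, -0.70162918,  0.01961477])}
```

View pics/scene0.png

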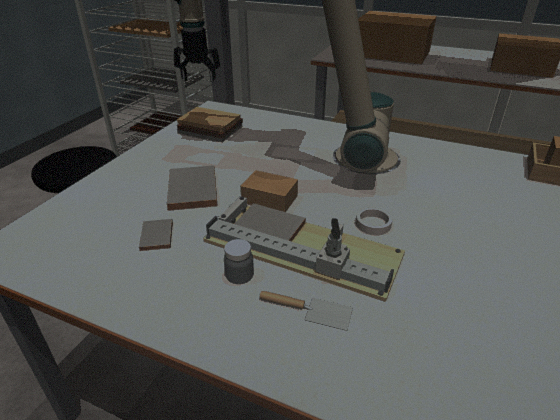

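View pics/top0.png

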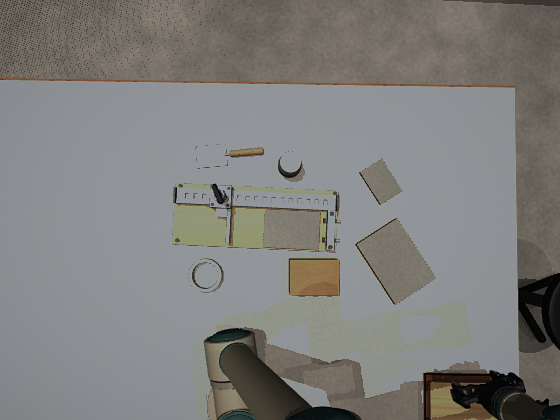

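The top view shows the jig at px x 173–339, y 184–252. The T-handle is near (219,193), the stop arm near (229,225) and the end block near (332,230).

Panel candidates:
- (292,229): in the jig, middle-sized. This is the one.
- (381,181): small.
- (396,260): large.

The dark T-handle bar at (219,193) is the only plunger. The jig's four corner screws and the end-block screws are not candidates.

```bash
cat > h.py <<'E'
import numpy as np, cv2
from rig import manip
from scipy.spatial.transform import Rotation as R
def cam(n):
    i=manip.camera_info(n);q=i["orientation"]
    return i["camera_matrix"],i["eye"],R.from_quat([q[1],q[2],q[3],q[0]]).as_matrix()
def ray(n,p,z):
    K,e,M=cam(n);d=M@np.linalg.solve(K,[p[0],p[1],1.]);return e+d*(z-e[2])/d[2]
def proj(n,P):
    K,e,M=cam(n);c=K@(M.T@(np.array(P)-e));return c[:2]/c[2]
E
python3 - <<'E'
from h import *
t=cv2.imread("pics/top0.png");s=cv2.imread("pics/scene0.png")
hsv=cv2.cvtColor(t,cv2.COLOR_BGR2HSV)
m=cv2.inRange(hsv,(22,50,90),(40,255,255))
m[:150]=0;m[265:]=0
ys,xs=np.nonzero(m)
pts=np.c_[xs,ys].astype(np.float32)
r=cv2.minAreaRect(pts);b=cv2.boxPoints(r);print("jig rect",r,b)
W=np.array([ray("top",p,.012) for p in b]);print(W.round(4), np.linalg.norm(np.diff(W,axis=0),axis=1))
a=cv2.resize(t[165:265,165:345],None,fx=4.4,fy=4.4,interpolation=cv2.INTER_CUBIC)[:440,:800]
c=cv2.resize(s[205:305,200:410],None,fx=3.8,fy=3.8,interpolation=cv2.INTER_CUBIC)
cv2.imwrite("pics/c1.png",a);cv2.imwrite("pics/c2.png",c)
E
```

```text
jig rect ((285.4530944824219, 205.57925415039062), (222.64450073242188, 103.66320037841797), 7.411492824554443) [[168.37491 242.61786]
 [181.74692 139.82074]
 [402.53128 168.54065]
 [389.15927 271.33777]]
[[ 0.4668  0.2283  0.012 ]
 [ 0.7709  0.197   0.012 ]
 [ 0.6952 -0.4569  0.012 ]
 [ 0.3926 -0.4175  0.012 ]] [0.30575749 0.65824775 0.305139  ]
```

View pics/c1.png

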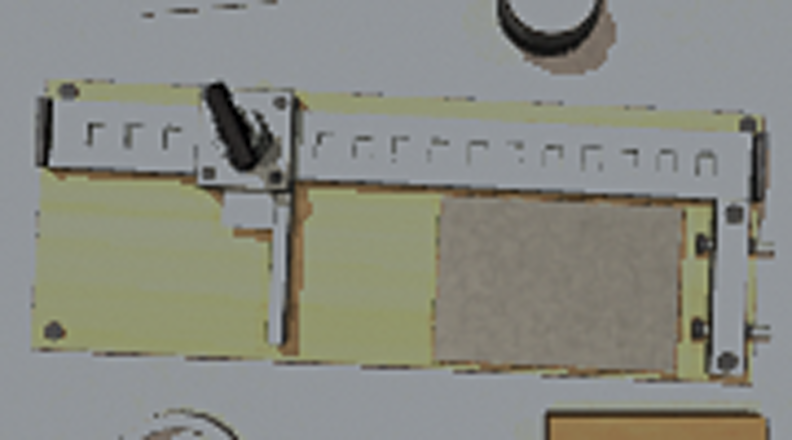

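View pics/c2.png

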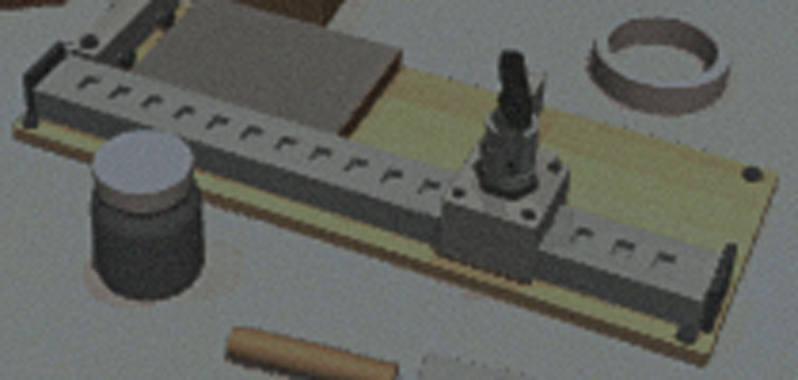

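The crop confirms the choice: the middle panel lies in the jig at c1 (560,280), with the screw heads at (700,243) and (697,328). The handle bar runs from (212,87) to (245,165). The jig corners are at about (48,80), (764,115), (750,384) and (34,350).

Run:
```python
from h import *
f=lambda p:(np.array(p)+.5)/4.4-.5+165
C=[(48,80),(764,115),(750,384),(34,350)]
W=np.array([ray("top",f(p),.012)[:2] for p in C]);print(W.round(4),np.linalg.norm(np.diff(W,axis=0),axis=1))
L=np.array([(90,240),(90,-240),(-90,-240),(-90,240)])/1000
A,B=L-L.mean(0),W-W.mean(0)
th=np.arctan2((A[:,0]*B[:,1]-A[:,1]*B[:,0]).sum(),(A*B).sum());o=W.mean(0)
Rz=np.array([[np.cos(th),-np.sin(th)],[np.sin(th),np.cos(th)]])
print("jig",o,th,"res",((Rz@A.T).T-B).round(4).tolist())
w=lambda x,y,z:np.r_[o+Rz@[x,y],z]
print("sleeve",w(.0525,.1,.061))
# carriage top corners
for p in [(205,88),(294,90),(290,190),(196,186)]: 
    q=ray("top",f(p),.061)[:2];print("car corner jig",(Rz.T@(q-o)).round(4))
t=cv2.imread("pics/top0.png");g=t.max(2).copy()
m=(g<60).astype(np.uint8);M=np.zeros_like(m);M[180:206,208:226]=m[180:206,208:226]
n,l,st,c=cv2.connectedComponentsWithStats(M);k=1+st[1:,4].argmax();ys,xs=np.nonzero(l==k)
r=cv2.minAreaRect(np.c_[xs,ys].astype(np.float32));b=cv2.boxPoints(r);print(r)
# handle dark blob vs bar ends, plane z .14
a1,a2=ray("top",f((212,87)),.138),ray("top",f((245,165)),.135);print(a1,a2,np.linalg.norm(a1-a2),(a1+a2)/2,"ang",np.arctan2(*(a1-a2)[1::-1]))
Wb=np.array([ray("top",p,.14)[:2] for p in b]);print(Wb.round(4))
for P in [(.58,-.07)]:pass
for p,z in [((40,135),.037),((760,170),.037)]: print((Rz.T@(ray("top",f(p),z)[:2]-o)).round(4))
for nm,p in dict(pl_near=(437,280),pl_end=(681,290)).items(): print(nm,(Rz.T@(ray("top",f(p),.03)[:2]-o)).round(4))
for p in [(700,243),(697,328)]: print("screw",(Rz.T@(ray("top",f(p),.028)[:2]-o)).round(4))
# scene check: handle
print("scene top of bar expect", (proj("scene",w(.0525,.1,.14))-[200,205])*3.8, "sleeve foot",(proj("scene",w(.0525,.1,.061))-[200,205])*3.8)
print("top expect", (proj("top",w(.0525,.1,.14))-165)*4.4)
print("eye",manip.camera_info("top")["eye"])
```

```text
[[ 0.6428  0.212 ]
 [ 0.6265 -0.2674]
 [ 0.4469 -0.2593]
 [ 0.4625  0.2166]] [0.47971538 0.17978503 0.47614909]
jig [ 0.54465765 -0.02451085] -0.03361701020660249 res [[-0.0002, 0.0003], [0.0001, -0.0], [-0.0002, -0.0021], [0.0003, 0.0018]]
sleeve [0.60048906 0.07366809 0.061     ]
car corner jig [0.0843 0.1275]
car corner jig [0.0858 0.0703]
car corner jig [0.0212 0.0694]
car corner jig [0.0209 0.1298]
((217.25001525878906, 193.25), (19.091880798339844, 11.31370735168457), 45.0)
[0.62469147 0.08522742 0.138     ] [0.57799018 0.06466737 0.135     ] 0.05111482844948423 [0.60134083 0.07494739 0.1365    ] ang 0.4147128562314053
[[0.6079 0.1013]
 [0.6295 0.0805]
 [0.5941 0.044 ]
 [0.5726 0.0648]]
[0.0509 0.2372]
[ 0.0508 -0.2352]
pl_near [-0.0313 -0.0272]
pl_end [-0.0301 -0.1875]
screw [ 0.0015 -0.1989]
screw [-0.0545 -0.1993]
scene top of bar expect [513.12184698  74.94266333] sleeve foot [503.77622542 179.48923752]
top expect [228.17715189 125.1627219 ]
eye [ 0.48514671 -0.07240917  1.30446977]
```

```bash
cat >> h.py <<'E'
def T():
    s=manip.get_state();q=s["ee_rot"];return s,R.from_quat([q[1],q[2],q[3],q[0]])
def delta(P,Rt=None):
    s,r=T();print("trans(tool,mm)",(1e3*r.inv().apply(np.array(P)-s["position"])).round(1),"xang",np.arctan2(*r.as_matrix()[1::-1,0]).round(4))
    if Rt is not None: print("rotvec deg",(r.inv()*Rt).as_rotvec(degrees=True).round(2))
def down(a): # tool down, tool x at world angle a
    c,s=np.cos(a),np.sin(a);return R.from_matrix(np.array([[c,s,0],[s,-c,0],[0,0,-1]]))
E
python3 -c "
from h import *
delta([.6005,.0737,.2],down(.415))"
```

```text
trans(tool,mm) [ 597.6 -480.7   -1.2] xang 0.2778
rotvec deg [-0.1  -0.02 -7.86]
```

```bash
python3 -m handwheel '[{"translation":[0.0299,-0.024,0],"angular":[0,0,0],"hand":0},{"translation":[0.0299,-0.024,0],"angular":[0,0,0],"hand":0},{"translation":[0.0299,-0.024,0],"angular":[0,0,0],"hand":0},{"translation":[0.0299,-0.024,0],"angular":[0,0,0],"hand":0},{"translation":[0.0299,-0.024,0],"angular":[0,0,0],"hand":0},{"translation":[0.0299,-0.024,0],"angular":[0,0,0],"hand":0},{"translation":[0.0299,-0.024,0],"angular":[0,0,0],"hand":0},{"translation":[0.0299,-0.024,0],"angular":[0,0,0],"hand":0},{"translation":[0.0299,-0.024,0],"angular":[0,0,0],"hand":0},{"translation":[0.0299,-0.024,0],"angular":[0,0,0],"hand":0}]' 40
python3 -m handwheel '[{"translation":[0.0299,-0.024,0],"angular":[0,0,0],"hand":0},{"translation":[0.0299,-0.024,0],"angular":[0,0,0],"hand":0},{"translation":[0.0299,-0.024,0],"angular":[0,0,0],"hand":0},{"translation":[0.0299,-0.024,0],"angular":[0,0,0],"hand":0},{"translation":[0.0299,-0.024,0],"angular":[0,0,0],"hand":0},{"translation":[0.0299,-0.024,0],"angular":[0,0,0],"hand":0},{"translation":[0.0299,-0.024,0],"angular":[0,0,0],"hand":0},{"translation":[0.0299,-0.024,0],"angular":[0,0,0],"hand":0},{"translation":[0,0,0],"angular":[0,0,-4],"hand":0},{"translation":[0,0,0],"angular":[0,0,-3.9],"hand":0}]'
python3 -c "
from h import *
delta([.6005,.0737,.115],down(.415));print(T()[0]['qpos'])"
```

```text
clock: 0.93
position: [0.3798, -0.2383, 0.1985]
ee_rot: [-0.0, 0.99, 0.138, -0.0]
contact_force: [0.5, -0.3, 0.0]
width: 0.0853
gripper_force: 0.0
clock: 1.77
position: [0.5575, 0.0124, 0.1977]
ee_rot: [-0.0, 0.978, 0.21, -0.001]
contact_force: [-0.8, -0.4, 0.0]
width: 0.0852
gripper_force: 0.0
trans(tool,mm) [ 64.4 -38.3  82.7] xang 0.4229
rotvec deg [-0.05  0.06  0.45]
[-1.02767069e-01  2.51120288e-01  1.54237002e+00  2.13686928e-04
  1.34935777e+00  1.04511977e+00]
```

```bash
python3 -m handwheel '[{"translation":[0.0322,-0.0191,0],"angular":[0,0,0.4],"hand":0},{"translation":[0.0322,-0.0192,0],"angular":[0,0,0],"hand":0},{"translation":[0,0,0.015],"angular":[0,0,0],"hand":0},{"translation":[0,0,0.015],"angular":[0,0,0],"hand":0},{"translation":[0,0,0],"angular":[0,0,0],"hand":0}]'
python3 - <<'E'
from h import *
delta([.6005,.0737,.115],down(.415))
for n,c in(("top",(165,140)),("scene",(270,180))):
    im=manip.get_image(n)[c[1]:c[1]+100,c[0]:c[0]+130,::-1]
    globals()[n]=cv2.resize(im,None,fx=3,fy=4.5*2/3,interpolation=cv2.INTER_CUBIC)
cv2.imwrite("pics/d.png",np.hstack([top,scene]))
E
```

```text
clock: 2.18
position: [0.5982, 0.0716, 0.165]
ee_rot: [-0.001, 0.979, 0.204, -0.004]
contact_force: [-1.5, -0.1, -0.8]
width: 0.0854
gripper_force: 0.0
trans(tool,mm) [ 3.3 -0.9 50. ] xang 0.4099
rotvec deg [-0.16  0.38 -0.29]
```

View pics/d.png

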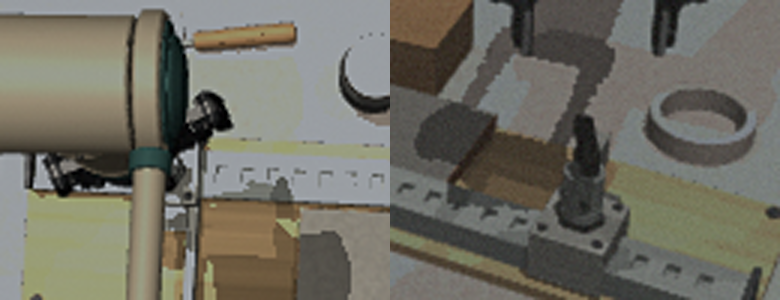

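The fingers in the scene view (d.png at (525,30) and (665,30)) straddle the handle at (585,135). The way down is clear.

```bash
python3 -m handwheel '[{"translation":[0,0,0.015],"angular":[0,0,0],"hand":0},{"translation":[0,0,0.015],"angular":[0,0,0],"hand":0},{"translation":[0,0,0.012],"angular":[0,0,0],"hand":0},{"translation":[0,0,0.006],"angular":[0,0,0],"hand":0},{"translation":[0,0,0],"angular":[0,0,0],"hand":0},{"translation":[0,0,0],"angular":[0,0,0],"hand":0}]'
python3 -c "
from h import *
delta([.6005,.0737,.115],down(.415));print(T()[0]['contact_force'])"
```

```text
clock: 2.78
position: [0.6009, 0.0706, 0.1215]
ee_rot: [0.0, 0.979, 0.203, 0.001]
contact_force: [-0.4, 0.3, -0.5]
width: 0.0852
gripper_force: 0.0
trans(tool,mm) [ 0.9 -3.   6.5] xang 0.4082
rotvec deg [ 0.03 -0.05 -0.39]
[-0.4123824   0.33071122 -0.51760905]
```

```bash
python3 -m handwheel '[{"translation":[0.0009,-0.003,0.0035],"angular":[0,0,-0.4],"hand":0},{"translation":[0,0,0.003],"angular":[0,0,0],"hand":0},{"translation":[0,0,0],"angular":[0,0,0],"hand":0},{"translation":[0,0,0],"angular":[0,0,0],"hand":0}]'
python3 -c "
from h import *
delta([.6005,.0737,.115],down(.415))"
```

```text
clock: 3.12
position: [0.6001, 0.0741, 0.1143]
ee_rot: [0.0, 0.978, 0.206, 0.0]
contact_force: [0.5, -0.3, 0.3]
width: 0.0853
gripper_force: 0.0
trans(tool,mm) [ 0.2  0.5 -0.7] xang 0.4158
rotvec deg [ 0.01 -0.01  0.05]
```

```bash
python3 -m handwheel '[{"translation":[0,0,0],"angular":[0,0,0],"hand":0.7},{"translation":[0,0,0],"angular":[0,0,0],"hand":0.7},{"translation":[0,0,0],"angular":[0,0,0],"hand":0.75},{"translation":[0,0,0],"angular":[0,0,0],"hand":0.8},{"translation":[0,0,0],"angular":[0,0,0],"hand":1},{"translation":[0,0,0],"angular":[0,0,0],"hand":1},{"translation":[0,0,0],"angular":[0,0,0],"hand":1},{"translation":[0,0,0],"angular":[0,0,0],"hand":1}]' 20
python3 -c "
from h import *
delta([.6005,.0737,.115],down(.415));s=T()[0];print(s['moment'],s['effort'])"
```

```text
clock: 3.78
position: [0.6001, 0.074, 0.1142]
ee_rot: [0.0, 0.978, 0.206, 0.0]
contact_force: [1.6, -0.0, -0.0]
width: -0.0004
gripper_force: 0.0
trans(tool,mm) [ 0.2  0.5 -0.8] xang 0.4157
rotvec deg [0.01 0.   0.04]
[0.04347249 0.10283069 0.01531275] [ 7.02113557e-04 -4.57672155e+01 -2.27635914e+01 -4.47273987e-04
  6.94242372e-04  2.86927661e-05]
```

Run:
```python
from h import *
P=T()[0]['position'];print(proj("scene",P),proj("top",P))
im=manip.get_image("scene")[170:300,260:420,::-1]
cv2.imwrite("pics/e.png",cv2.resize(im,None,fx=4,fy=4,interpolation=cv2.INTER_CUBIC))
```

```text
[334.42052333 233.93578007] [217.89284063 194.55183555]
```

View pics/e.png

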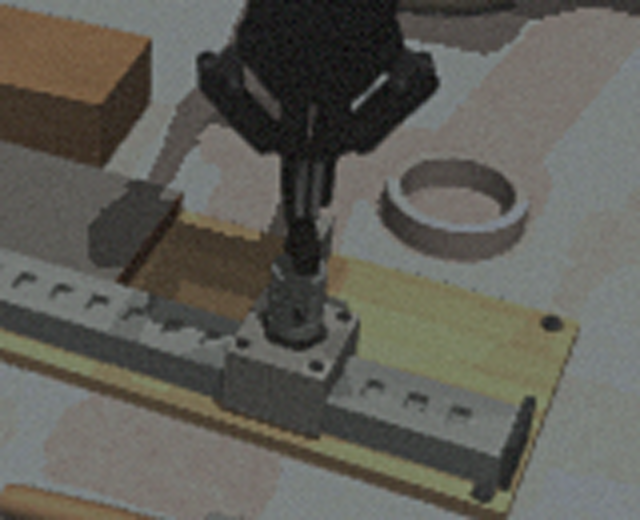

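Run:
```python
from h import *
for P in [(.158,-.552,.199),(.158,-.552,.212),(.158,-.552,.24)]: print(P,"scene",proj("scene",P),"top",proj("top",P))
e=lambda P:((proj("scene",P)-[260,170])*4).round(0)
u=np.array([np.cos(.415),np.sin(.415),0]);A=np.array([.6005,.0737,0])
for z in(.122,.14): print("bar far/mid/near",z,[e(A+k*u+[0,0,z]) for k in(-.028,0,.028)])
print("sleeve top",e(A+[0,0,.105]))
for z in(.114,.13,.145,.16):print("tip",z,e(A+[0,0,z]))
s=T()[0];print(s["qpos"],s["position"],s["width"])
```

```text
(0.158, -0.552, 0.199) scene [199.87918557  93.67766711] top [463.81875472 373.52293086]
(0.158, -0.552, 0.212) scene [199.46225156  89.90610456] top [466.14423184 375.16217356]
(0.158, -0.552, 0.24) scene [198.54953553  81.6497244 ] top [471.34889251 378.83096994]
bar far/mid/near 0.122 [array([293., 215.]), array([298., 245.]), array([303., 277.])]
bar far/mid/near 0.14 [array([295., 189.]), array([300., 219.]), array([305., 250.])]
sleeve top [296. 269.]
tip 0.114 [297. 256.]
tip 0.13 [299. 233.]
tip 0.145 [301. 212.]
tip 0.16 [303. 189.]
[ 7.77406098e-03  3.76191974e-01  1.57164233e+00 -6.32170261e-05
  1.19378301e+00  1.16294686e+00] [0.60005706 0.07404373 0.11417226] -2.3426338419309522e-05
```

Run:
```python
from h import *
a=manip.get_image("scene");b=manip.get_image("top")
f=lambda im,x,y:cv2.resize(np.clip(255*(im[y:y+60,x:x+50,::-1]/255.)**.45,0,255).astype(np.uint8),(400,480),interpolation=cv2.INTER_CUBIC)
old=cv2.imread("pics/scene0.png")[:,:,::-1]
cv2.imwrite("pics/f.png",np.hstack([f(a,310,195),f(old,310,195)]))
```

```text
(no output)
```

View pics/f.png

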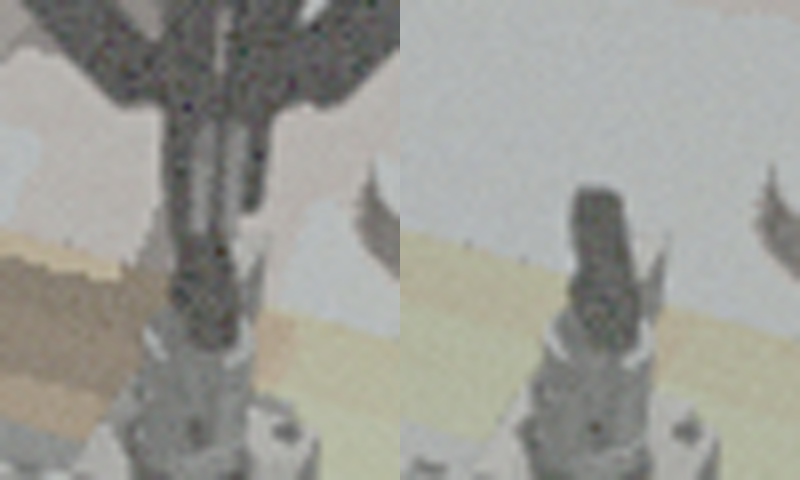

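The shut fingers (f.png, tips near (215,230)) sit over the bar at about z = 0.143, while the reported TCP height is 0.114. I'll measure that offset with a gentle touch on the bar's top.

```bash
for i in 1 2; do python3 -m handwheel '[{"translation":[0,0,0.001],"angular":[0,0,0],"hand":1},{"translation":[0,0,0.0],"angular":[0,0,0],"hand":1}]' | grep -E "pos|contact"; done
python3 -m handwheel '[{"translation":[0,0,0.001],"angular":[0,0,0],"hand":1},{"translation":[0,0,0.0],"angular":[0,0,0],"hand":1}]' | grep -E "pos|contact"
```

```text
position: [0.6, 0.074, 0.113]
contact_force: [-0.6, -0.0, -0.5]
position: [0.6, 0.074, 0.112]
contact_force: [0.0, 0.4, -0.7]
position: [0.5999, 0.074, 0.111]
contact_force: [-0.9, -0.1, 0.2]
```

```bash
for i in 1 2; do python3 -m handwheel '[{"translation":[0,0,0.001],"angular":[0,0,0],"hand":1},{"translation":[0,0,0.001],"angular":[0,0,0],"hand":1}]' | grep -E "pos|contact"; done
```

```text
position: [0.6001, 0.074, 0.1091]
contact_force: [0.5, 0.0, -0.7]
position: [0.6002, 0.074, 0.1073]
contact_force: [-0.4, -0.4, 7.6]
```

Run:
```python
from h import *
P=T()[0]['position'];print(proj("scene",P))
a=manip.get_image("scene");b=manip.get_image("top");print(proj("top",P))
f=lambda im,x,y:cv2.resize(np.clip(255*(im[y:y+60,x:x+50,::-1]/255.)**.45,0,255).astype(np.uint8),(400,480),interpolation=cv2.INTER_CUBIC)
cv2.imwrite("pics/g.png",np.hstack([f(a,310,195),f(b,195,160)]))
```

```text
[334.17537047 236.38686859]
[218.20948382 194.75812589]
```

View pics/g.png

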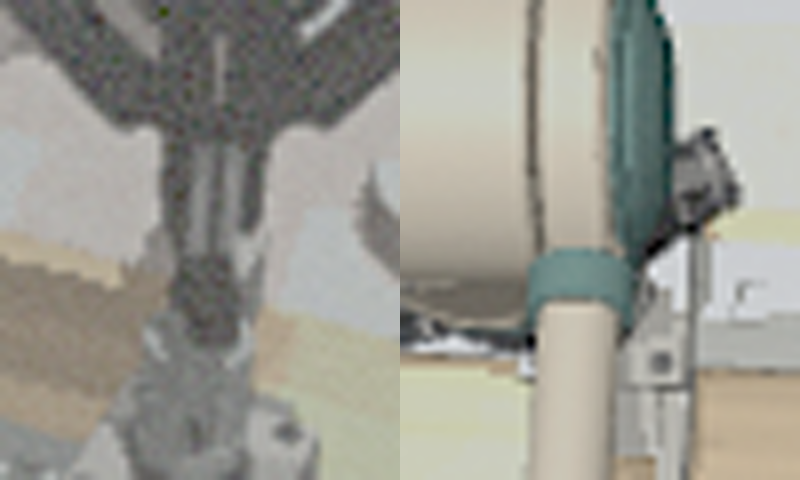

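Touch at a reported z of about 0.1085, where the bar's top is really at 0.140. So the tips sit about 31 mm higher than reported. I'll back off, open, and go down to a reported z of about 0.084.

```bash
python3 -m handwheel '[{"translation":[0,0,-0.006],"angular":[0,0,0],"hand":1},{"translation":[0,0,0],"angular":[0,0,0],"hand":0},{"translation":[0,0,0],"angular":[0,0,0],"hand":0},{"translation":[0,0,0],"angular":[0,0,0],"hand":0},{"translation":[0,0,0],"angular":[0,0,0],"hand":0},{"translation":[0,0,0],"angular":[0,0,0],"hand":0}]'
python3 -m handwheel '[{"translation":[0,0,0.007],"angular":[0,0,0],"hand":0},{"translation":[0,0,0.007],"angular":[0,0,0],"hand":0},{"translation":[0,0,0.007],"angular":[0,0,0],"hand":0},{"translation":[0,0,0.007],"angular":[0,0,0],"hand":0},{"translation":[0,0,0.001],"angular":[0,0,0],"hand":0},{"translation":[0,0,0],"angular":[0,0,0],"hand":0},{"translation":[0,0,0],"angular":[0,0,0],"hand":0}]'
```

```text
clock: 5.37
position: [0.5999, 0.074, 0.113]
ee_rot: [0.0, 0.978, 0.206, -0.0]
contact_force: [-0.5, 0.4, -0.6]
width: 0.0605
gripper_force: 0.0
clock: 5.95
position: [0.6001, 0.074, 0.084]
ee_rot: [0.0, 0.978, 0.206, -0.0]
contact_force: [-0.8, 1.0, 0.4]
width: 0.0857
gripper_force: 0.0
```

```bash
python3 -m handwheel '[{"translation":[0,0,0],"angular":[0,0,0],"hand":0.7},{"translation":[0,0,0],"angular":[0,0,0],"hand":0.7},{"translation":[0,0,0],"angular":[0,0,0],"hand":0.72},{"translation":[0,0,0],"angular":[0,0,0],"hand":0.75},{"translation":[0,0,0],"angular":[0,0,0],"hand":0.8},{"translation":[0,0,0],"angular":[0,0,0],"hand":0.9},{"translation":[0,0,0],"angular":[0,0,0],"hand":1},{"translation":[0,0,0],"angular":[0,0,0],"hand":1}]' 20
python3 -c "
from h import *
delta([.6005,.0737,.084],down(.415));s=T()[0];print(s['moment'])"
```

```text
clock: 6.62
position: [0.6001, 0.0742, 0.0844]
ee_rot: [-0.0, 0.978, 0.206, 0.0]
contact_force: [-1.0, 0.7, 0.5]
width: 0.0137
gripper_force: 23.9
trans(tool,mm) [0.2 0.6 0.4] xang 0.4157
rotvec deg [-0.   -0.01  0.04]
[0.11446141 0.06282713 0.00085446]
```

The bar is held, 13.7 mm wide. Lifting while watching the force.

```bash
python3 -m handwheel '[{"translation":[0,0,-0.002],"angular":[0,0,0],"hand":1},{"translation":[0,0,-0.002],"angular":[0,0,0],"hand":1},{"translation":[0,0,-0.002],"angular":[0,0,0],"hand":1},{"translation":[0,0,-0.002],"angular":[0,0,0],"hand":1},{"translation":[0,0,-0.002],"angular":[0,0,0],"hand":1},{"translation":[0,0,0],"angular":[0,0,0],"hand":1},{"translation":[0,0,0],"angular":[0,0,0],"hand":1}]' 45 | grep -E "pos|cont|grip"
for i in 1 2; do python3 -m handwheel '[{"translation":[0,0,-0.001],"angular":[0,0,0],"hand":1},{"translation":[0,0,0],"angular":[0,0,0],"hand":1}]'| grep -E "pos|cont"; done
```

```text
position: [0.5998, 0.0742, 0.0939]
contact_force: [1.4, 1.3, -8.5]
gripper_force: 47.5
position: [0.5998, 0.0741, 0.095]
contact_force: [0.8, 2.1, -8.6]
position: [0.5999, 0.0742, 0.0961]
contact_force: [1.2, 1.2, -10.4]
```

```bash
for i in 1 2; do python3 -m handwheel '[{"translation":[0,0,-0.001],"angular":[0,0,0],"hand":1},{"translation":[0,0,0],"angular":[0,0,0],"hand":1}]'| grep -E "pos|cont"; done
```

```text
position: [0.5999, 0.0741, 0.0972]
contact_force: [1.2, 0.4, -10.6]
position: [0.5999, 0.0741, 0.0982]
contact_force: [1.9, 2.4, -10.6]
```

```bash
for i in 1 2; do python3 -m handwheel '[{"translation":[0,0,-0.001],"angular":[0,0,0],"hand":1},{"translation":[0,0,0],"angular":[0,0,0],"hand":1}]'| grep -E "pos|cont"; done
```

```text
position: [0.5999, 0.0741, 0.0992]
contact_force: [1.9, 2.2, -11.0]
position: [0.5999, 0.0741, 0.1002]
contact_force: [1.6, 1.3, -10.5]
```

```bash
python3 -m handwheel '[{"translation":[0,0,-0.001],"angular":[0,0,0],"hand":1},{"translation":[0,0,0],"angular":[0,0,0],"hand":1}]'| grep -E "pos|cont"
```

```text
position: [0.5999, 0.0741, 0.1012]
contact_force: [1.8, 2.1, -11.8]
```

```bash
python3 -m handwheel '[{"translation":[0,0,-0.0007],"angular":[0,0,0],"hand":1},{"translation":[0,0,0],"angular":[0,0,0],"hand":1}]'| grep -E "pos|cont"
```

```text
position: [0.5999, 0.0741, 0.1018]
contact_force: [1.7, 2.7, -11.5]
```

```bash
python3 -m handwheel '[{"translation":[0,0,-0.0007],"angular":[0,0,0],"hand":1},{"translation":[0,0,0],"angular":[0,0,0],"hand":1}]'| grep -E "pos|cont"
```

```text
position: [0.5999, 0.0741, 0.1024]
contact_force: [2.0, 2.2, -12.6]
```

```bash
python3 -m handwheel '[{"translation":[0,0,-0.0007],"angular":[0,0,0],"hand":1},{"translation":[0,0,0],"angular":[0,0,0],"hand":1},{"translation":[0,0,0],"angular":[0,0,0],"hand":1}]'| grep -E "pos|cont"
```

```text
position: [0.5998, 0.0741, 0.1026]
contact_force: [2.9, 2.0, -16.4]
```

The end stop is felt at z ≈ 0.1025 (16 N). I'll ease back about 1 mm, then twist clockwise.

```bash
python3 -m handwheel '[{"translation":[0,0,0.0016],"angular":[0,0,0],"hand":1},{"translation":[0,0,0],"angular":[0,0,3],"hand":1},{"translation":[0,0,0],"angular":[0,0,3],"hand":1},{"translation":[0,0,0],"angular":[0,0,3],"hand":1},{"translation":[0,0,0],"angular":[0,0,0],"hand":1},{"translation":[0,0,0],"angular":[0,0,0],"hand":1}]'| grep -E "pos|cont"
python3 -c "
from h import *
delta([.5999,.0741,.1015]);print(T()[0]['moment'])"
```

```text
position: [0.5999, 0.0741, 0.102]
contact_force: [0.7, 2.7, -11.3]
trans(tool,mm) [-0.   0.   0.5] xang 0.2598
[ 0.4824249  -0.14164796 -0.04431928]
```

```bash
python3 -m handwheel '[{"translation":[0,0,0.0004],"angular":[0,0,4],"hand":1},{"translation":[0,0,0],"angular":[0,0,4],"hand":1},{"translation":[0,0,0],"angular":[0,0,4],"hand":1},{"translation":[0,0,0],"angular":[0,0,4],"hand":1},{"translation":[0,0,0],"angular":[0,0,4],"hand":1},{"translation":[0,0,0],"angular":[0,0,4],"hand":1},{"translation":[0,0,0],"angular":[0,0,0],"hand":1},{"translation":[0,0,0],"angular":[0,0,0],"hand":1}]'| grep -E "pos|cont"
python3 -c "
from h import *
delta([.5999,.0741,.1015]);print(T()[0]['moment'])"
```

```text
position: [0.5999, 0.0744, 0.1014]
contact_force: [1.4, 3.1, -12.4]
trans(tool,mm) [ 0.   0.3 -0.1] xang -0.1579
[ 0.65945576 -0.06765952 -0.02719568]
```

```bash
python3 -m handwheel '[{"translation":[0,0,0],"angular":[0,0,4],"hand":1},{"translation":[0,0,0],"angular":[0,0,4],"hand":1},{"translation":[0,0,0],"angular":[0,0,4],"hand":1},{"translation":[0,0,0],"angular":[0,0,4],"hand":1},{"translation":[0,0,0],"angular":[0,0,4],"hand":1},{"translation":[0,0,0],"angular":[0,0,4],"hand":1},{"translation":[0,0,0],"angular":[0,0,4],"hand":1},{"translation":[0,0,0],"angular":[0,0,4],"hand":1},{"translation":[0,0,0],"angular":[0,0,0],"hand":1},{"translation":[0,0,0],"angular":[0,0,0],"hand":1}]'| grep -E "pos|cont"
python3 -c "
from h import *
delta([.5999,.0741,.1015]);print(T()[0]['moment'],T()[0]['qpos'][5])"
```

```text
position: [0.6001, 0.0745, 0.1014]
contact_force: [1.1, 4.3, -12.1]
trans(tool,mm) [ 0.1  0.5 -0.1] xang -0.7159
[ 0.85034394 -0.15647066  0.00968447] 2.2943697370785694
```

```bash
for i in 1 2; do python3 -m handwheel '[{"translation":[0,0,0],"angular":[0,0,2],"hand":1},{"translation":[0,0,0],"angular":[0,0,0],"hand":1}]'| grep -E "cont"; python3 -c "
from h import *
delta([.5999,.0741,.1015]);print(T()[0]['moment'])"; done
```

```text
contact_force: [1.4, 4.0, -12.3]
trans(tool,mm) [ 0.1  0.5 -0.2] xang -0.7521
[ 0.89978854 -0.09449884 -0.04568275]
contact_force: [1.0, 4.2, -11.4]
trans(tool,mm) [ 0.1  0.4 -0.2] xang -0.787
[ 0.98913143 -0.08219521 -0.00396412]
```

```bash
for i in 1 2; do python3 -m handwheel '[{"translation":[0,0,0],"angular":[0,0,1.5],"hand":1},{"translation":[0,0,0],"angular":[0,0,0],"hand":1}]'| grep -E "cont"; python3 -c "
from h import *
delta([.5999,.0741,.1015]);print(T()[0]['moment'])"; done
```

```text
contact_force: [-0.0, 4.6, -10.8]
trans(tool,mm) [ 0.1  0.4 -0.2] xang -0.8131
[ 1.00463409 -0.17868105 -0.02784703]
contact_force: [1.4, 4.4, -11.7]
trans(tool,mm) [ 0.1  0.4 -0.2] xang -0.8395
[ 1.03582036 -0.15111041 -0.02291285]
```

```bash
python3 -m handwheel '[{"translation":[0,0,0.001],"angular":[0,0,0],"hand":1},{"translation":[0,0,0.001],"angular":[0,0,0],"hand":1},{"translation":[0,0,0],"angular":[0,0,0],"hand":1}]'| grep -E "pos|cont"
python3 -m handwheel '[{"translation":[0,0,0.001],"angular":[0,0,0],"hand":1},{"translation":[0,0,0.0],"angular":[0,0,0],"hand":1}]'| grep -E "pos|cont"
python3 -m handwheel '[{"translation":[0,0,0.0006],"angular":[0,0,0],"hand":1},{"translation":[0,0,0.0],"angular":[0,0,0],"hand":1}]'| grep -E "pos|cont"
```

```text
position: [0.6001, 0.0744, 0.0993]
contact_force: [0.5, 5.7, -10.2]
position: [0.6002, 0.0743, 0.0983]
contact_force: [1.1, 5.3, -11.8]
position: [0.6001, 0.0742, 0.0977]
contact_force: [0.4, 4.6, -9.9]
```

```bash
for i in 1 2; do python3 -m handwheel '[{"translation":[0,0,0.0005],"angular":[0,0,0],"hand":1},{"translation":[0,0,0.0],"angular":[0,0,0],"hand":1}]'| grep -E "pos|cont"; done
```

```text
position: [0.6002, 0.0742, 0.0973]
contact_force: [-0.2, 4.6, -8.9]
position: [0.6002, 0.0742, 0.0971]
contact_force: [-0.0, 4.6, -7.3]
```

```bash
for i in 1 2; do python3 -m handwheel '[{"translation":[0,0,0.0006],"angular":[0,0,0],"hand":1},{"translation":[0,0,0.0],"angular":[0,0,0],"hand":1}]'| grep -E "pos|cont"; done
```

```text
position: [0.6002, 0.0742, 0.097]
contact_force: [-0.3, 5.3, -6.7]
position: [0.6003, 0.0742, 0.097]
contact_force: [-1.2, 5.6, -3.9]
```

The handle has stopped going down at z = 0.097, so the notch is carrying it. I'll unload and release.

```bash
python3 -m handwheel '[{"translation":[0,0,0.0008],"angular":[0,0,0],"hand":1},{"translation":[0,0,0.0],"angular":[0,0,0],"hand":1}]'| grep -E "pos|cont"
python3 -m handwheel '[{"translation":[0,0,0],"angular":[0,0,0],"hand":0.7},{"translation":[0,0,0],"angular":[0,0,0],"hand":0.4},{"translation":[0,0,0],"angular":[0,0,0],"hand":0},{"translation":[0,0,0],"angular":[0,0,0],"hand":0},{"translation":[0,0,0],"angular":[0,0,0],"hand":0},{"translation":[0,0,0],"angular":[0,0,0],"hand":0}]'
python3 -m handwheel '[{"translation":[0,0,-0.02],"angular":[0,0,0],"hand":0},{"translation":[0,0,-0.03],"angular":[0,0,0],"hand":0},{"translation":[0,0,-0.04],"angular":[0,0,0],"hand":0},{"translation":[0,0,0],"angular":[0,0,0],"hand":0}]'
python3 - <<'E'
from h import *
# parked handle estimated from scene change
a=manip.get_image("scene")
f=lambda im,x,y:cv2.resize(np.clip(255*(im[y:y+60,x:x+50,::-1]/255.)**.45,0,255).astype(np.uint8),(400,480),interpolation=cv2.INTER_CUBIC)
old=cv2.imread("pics/scene0.png")[:,:,::-1]
cv2.imwrite("pics/k.png",np.hstack([f(a,310,195),f(old,310,195)]))
# next target: push pose: tool x at world angle -0.034, tilt 38deg toward -y(jig)
th=-.0336
Rt=down(th)*R.from_rotvec([-38,0,0],degrees=True)
print("z axis",Rt.as_matrix()[:,2]);delta([.6005,.0737,.2],Rt)
print(T()[0]["qpos"])
E
```

```text
position: [0.6004, 0.0742, 0.0969]
contact_force: [-2.0, 4.4, -0.7]
clock: 13.53
position: [0.6004, 0.0736, 0.0949]
ee_rot: [0.0, 0.913, -0.408, 0.0]
contact_force: [-0.2, -0.2, 0.5]
width: 0.0837
gripper_force: 0.0
clock: 13.87
position: [0.6049, 0.074, 0.1926]
ee_rot: [-0.003, 0.913, -0.408, 0.007]
contact_force: [0.3, 0.8, 1.6]
width: 0.0855
gripper_force: 0.0
z axis [-0.02068233 -0.61531398 -0.78801075]
trans(tool,mm) [ -1.8   2.2 -10.5] xang -0.8409
rotvec deg [-36.11  14.8  -44.7 ]
[ 7.73185661e-03  3.24476975e-01  1.45680274e+00 -5.26989944e-04
  1.35015174e+00  2.41952923e+00]
```

View pics/k.png

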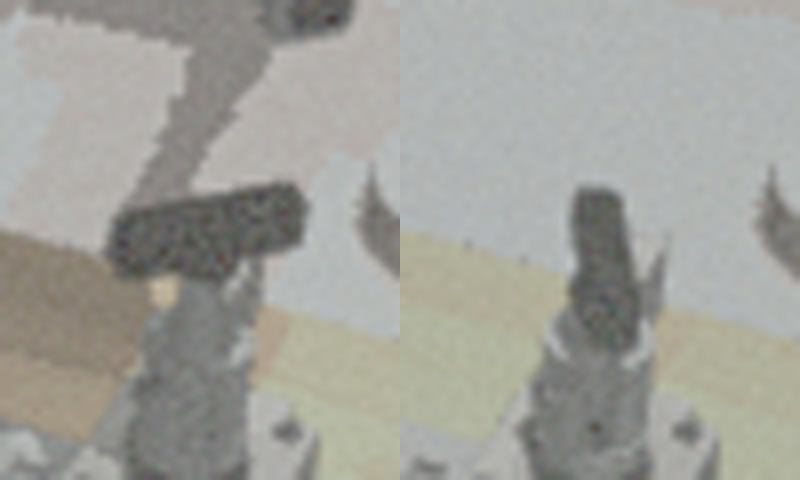

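The handle has turned, stands higher with a gap to the sleeve, and stays by itself (k.png: bar from (110,245) to (305,205)). Next I'll push the carriage's +y face with shut, tilted fingers. First I rotate above the handle.

```bash
python3 -m handwheel '[{"translation":[0,0,-0.01],"angular":[0,0,-6.8],"hand":1},{"translation":[0,0,0],"angular":[0,0,-6.8],"hand":1},{"translation":[0,0,0],"angular":[0,0,-6.8],"hand":1},{"translation":[0,0,0],"angular":[0,0,-6.8],"hand":1},{"translation":[0,0,0],"angular":[0,0,-6.8],"hand":1},{"translation":[0,0,0],"angular":[0,0,-6.8],"hand":1},{"translation":[0,0,0],"angular":[0,0,-6.8],"hand":1},{"translation":[0,0,0],"angular":[0,0,-6.8],"hand":1},{"translation":[0,0,0],"angular":[0,0,-6.8],"hand":1},{"translation":[0,0,0],"angular":[0,0,-6.8],"hand":1}]' 30 |grep pos
python3 -m handwheel '[{"translation":[0,0,0],"angular":[0,0,-6.8],"hand":1},{"translation":[0,0,0],"angular":[0,0,-6.8],"hand":1},{"translation":[0,0,0],"angular":[0,0,-6.8],"hand":1},{"translation":[0,0,0],"angular":[0,0,-6.8],"hand":1},{"translation":[0,0,0],"angular":[0,0,-6.8],"hand":1},{"translation":[0,0,0],"angular":[0,0,-6.8],"hand":1},{"translation":[0,0,0],"angular":[0,0,-6.8],"hand":1},{"translation":[0,0,0],"angular":[0,0,-6.8],"hand":1},{"translation":[0,0,0],"angular":[0,0,-6.8],"hand":1},{"translation":[0,0,0],"angular":[0,0,-6.8],"hand":1}]'|grep -E "pos|wid"
python3 - <<'E'
from h import *
Rt=down(np.pi/2-.0336)*R.from_rotvec([0,-32,0],degrees=True)
print("z axis",Rt.as_matrix()[:,2]);delta([.6034,.1606,.2],Rt);print(T()[0]["qpos"])
E
```

```text
position: [0.5995, 0.0739, 0.1935]
position: [0.5995, 0.0739, 0.1935]
width: -0.0001
z axis [-0.01780194 -0.52962016 -0.8480481 ]
trans(tool,mm) [86.8  1.1 -6.5] xang 1.5386
rotvec deg [ -0.08 -31.97   0.11]
[ 7.74338588e-03  3.23569122e-01  1.44808655e+00 -4.23269760e-04
  1.37175339e+00  3.99900132e-02]
```

```bash
python3 -m handwheel '[{"translation":[0.029,0,0],"angular":[0,0,0],"hand":1},{"translation":[0.029,0.001,0],"angular":[0,0,0],"hand":1},{"translation":[0.029,0,0],"angular":[0,0,0],"hand":1},{"translation":[0,0,0],"angular":[0,-6.4,0],"hand":1},{"translation":[0,0,0],"angular":[0,-6.4,0],"hand":1},{"translation":[0,0,0],"angular":[0,-6.4,0],"hand":1},{"translation":[0,0,0],"angular":[0,-6.4,0],"hand":1},{"translation":[0,0,0],"angular":[0,-6.4,0],"hand":1},{"translation":[0,0,0],"angular":[0,0,0],"hand":1}]'|grep -E "pos|wid"
python3 - <<'E'
from h import *
Rt=down(np.pi/2-.0336)*R.from_rotvec([0,-32,0],degrees=True)
delta([.6034,.1606,.02],Rt);print(T()[0]["qpos"])
r=T()[1];print("10mm toward -jig y in tool:",(10*r.inv().apply([-.0336,-.9994,0])).round(2))
im=manip.get_image("scene")
cv2.imwrite("pics/l.png",im[:,:,::-1])
E
```

```text
position: [0.603, 0.1652, 0.1893]
width: -0.0002
trans(tool,mm) [ 86.3   1.9 145.7] xang 1.5437
rotvec deg [-0.31  0.2   0.32]
[ 0.4547623   0.53129215  1.26849483 -0.48788245  1.62696086  0.52780369]
10mm toward -jig y in tool: [-8.46 -0.02  5.33]
```

```bash
python3 -m handwheel '[{"translation":[0.014,0,0.0245],"angular":[0,0,0],"hand":1},{"translation":[0.014,0.001,0.0245],"angular":[0,0,0],"hand":1},{"translation":[0.014,0,0.0245],"angular":[0,0,0],"hand":1},{"translation":[0.014,0,0.0245],"angular":[0,0,0],"hand":1},{"translation":[0.011,0.001,0.018],"angular":[0,0,0],"hand":1},{"translation":[0.0095,0,0.0145],"angular":[0,0,0],"hand":1},{"translation":[0,0,0],"angular":[0,0,0],"hand":1},{"translation":[0,0,0],"angular":[0,0,0],"hand":1}]'
python3 - <<'E'
from h import *
Rt=down(np.pi/2-.0336)*R.from_rotvec([0,-32,0],degrees=True)
delta([.6034,.1606,.02],Rt)
a=manip.get_image("scene")[190:310,290:450,::-1]
cv2.imwrite("pics/m.png",cv2.resize(np.clip(255*(a/255.)**.5,0,255).astype(np.uint8),(800,600),interpolation=cv2.INTER_CUBIC))
E
```

```text
clock: 17.05
position: [0.606, 0.1548, 0.0437]
ee_rot: [0.191, 0.693, 0.666, -0.199]
contact_force: [1.2, 0.2, 0.1]
width: -0.0001
gripper_force: 0.0
trans(tool,mm) [17.4 -2.8 17.1] xang 1.5314
rotvec deg [-0.25 -0.   -0.28]
```

View pics/m.png

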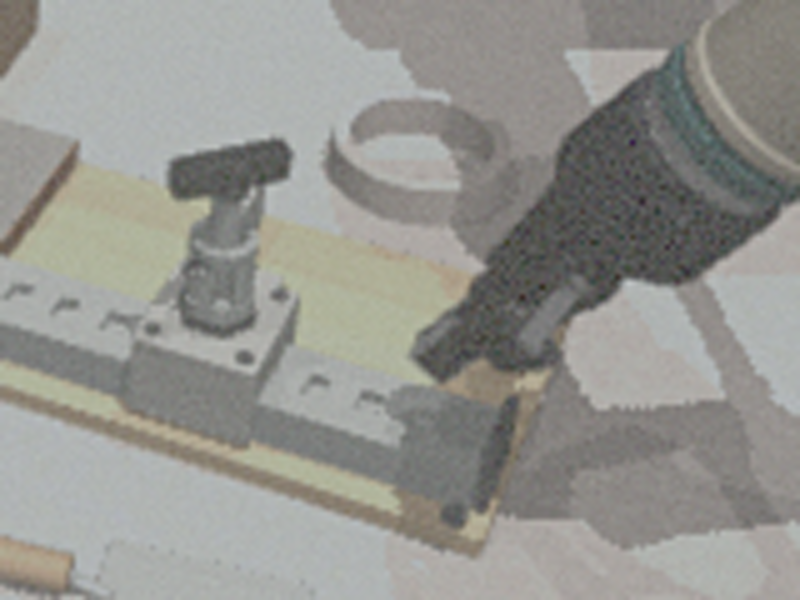

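The tilted fingers clear the handle. The tip is at m.png (430,365), which is px (376,263), well to the +y side of the carriage. The handle is still parked. That was my tenth and last picture, so from here I go by numbers.

Run:
```python
from h import *
s,r=T();P=s["position"];z=r.as_matrix()[:,2]
print("tool",proj("scene",P-.031*z),"world",proj("scene",P+[0,0,.031]),"none",proj("scene",P))
print(z, "10mm -jigy tool",(10*r.inv().apply([-.0336,-.9994,0])).round(2),"10 down",(10*r.inv().apply([0,0,-1])).round(2))
```

```text
tool [374.51907262 262.49465158] world [367.50482741 258.68971146] none [365.92188201 269.12179608]
[-0.01992036 -0.52893026 -0.84843147] 10mm -jigy tool [-8.48  0.06  5.29] 10 down [ 5.29 -0.01  8.48]
```

```bash
python3 -m handwheel '[{"translation":[0.0058,-0.0015,0.0093],"angular":[0,0,0],"hand":1},{"translation":[0.0058,-0.0015,0.0093],"angular":[0,0,0],"hand":1},{"translation":[-0.0127,0,0.0079],"angular":[0,0,0],"hand":1},{"translation":[-0.0127,0,0.0079],"angular":[0,0,0],"hand":1},{"translation":[-0.0085,0,0.0053],"angular":[0,0,0],"hand":1},{"translation":[0,0,0],"angular":[0,0,0],"hand":1},{"translation":[0,0,0],"angular":[0,0,0],"hand":1}]'
cat >> h.py <<'E'
def st():
    s,r=T();z=r.as_matrix()[:,2];Q=s["position"]-.031*z-[.6005,.0737,0];c,n=np.cos(.0336),np.sin(.0336)
    F=s["contact_force"];print("tip carr-frame mm",(1e3*np.array([Q[0]*c-Q[1]*n,Q[0]*n+Q[1]*c,Q[2]])).round(1),"F",F.round(1),"t",s["clock"].round(2))
E
python3 -c "
from h import *
st()"
```

```text
clock: 17.68
position: [0.6018, 0.1157, 0.0221]
ee_rot: [0.191, 0.693, 0.666, -0.198]
contact_force: [1.0, 0.3, 0.1]
width: 0.0001
gripper_force: 0.0Traceback (most recent call last):
  File "<string>", line 3, in <module>
    st()
    ~~^^
  File "h.py", line 20, in st
    F=s["contact_force"];print("tip carr-frame mm",(1e3*np.array([Q[0]*c-Q[1]*n,Q[0]*n+Q[1]*c,Q[2]])).round(1),"F",F.round(1),"t",s["clock"].round(2))
                                                                                                                                  ^^^^^^^^^^^^^^^^
AttributeError: 'float' object has no attribute 'round'
```

```bash
sed -i 's/s\["clock"\].round(2)/round(s["clock"],2)/' h.py
python3 -m handwheel '[{"translation":[-0.0042,0,0.0026],"angular":[0,0,0],"hand":1},{"translation":[-0.0042,0,0.0026],"angular":[0,0,0],"hand":1},{"translation":[-0.0025,0,0.0016],"angular":[0,0,0],"hand":1},{"translation":[0,0,0],"angular":[0,0,0],"hand":1}]' | grep cont
python3 -c "
from h import *
st()"
python3 -m handwheel '[{"translation":[-0.0017,0,0.0011],"angular":[0,0,0],"hand":1},{"translation":[-0.0017,0,0.0011],"angular":[0,0,0],"hand":1},{"translation":[-0.0017,0,0.0011],"angular":[0,0,0],"hand":1}]' | grep cont
python3 -c "
from h import *
st()"
```

```text
contact_force: [-0.2, 0.9, -0.0]
tip carr-frame mm [-0.3 46.1 48. ] F [-0.2  0.9 -0. ] t 18.02
contact_force: [0.1, 0.7, 0.1]
tip carr-frame mm [-0.2 40.6 47.8] F [0.1 0.7 0.1] t 18.27
```

```bash
python3 -m handwheel '[{"translation":[-0.0017,0,0.0011],"angular":[0,0,0],"hand":1},{"translation":[-0.0017,0,0.0011],"angular":[0,0,0],"hand":1},{"translation":[0,0,0],"angular":[0,0,0],"hand":1}]' | grep cont
python3 -c "
from h import *
st()"
python3 -m handwheel '[{"translation":[-0.0017,0,0.0011],"angular":[0,0,0],"hand":1},{"translation":[-0.0017,0,0.0011],"angular":[0,0,0],"hand":1},{"translation":[-0.0017,0,0.0011],"angular":[0,0,0],"hand":1}]' | grep cont
python3 -c "
from h import *
st()"
```

```text
contact_force: [0.0, 1.2, 0.9]
tip carr-frame mm [-0.2 36.9 47.8] F [0.  1.2 0.9] t 18.52
contact_force: [-1.0, 5.1, 1.6]
tip carr-frame mm [-0.2 31.7 47.7] F [-1.   5.1  1.6] t 18.77
```

Contact: the carriage slides at about 5 N. I'll travel on, slowing before the panel (its gap to the stop was about 97 mm).

```bash
python3 -m handwheel '[{"translation":[-0.0034,0,0.0021],"angular":[0,0,0],"hand":1},{"translation":[-0.0034,0,0.0021],"angular":[0,0,0],"hand":1},{"translation":[-0.0034,0,0.0021],"angular":[0,0,0],"hand":1},{"translation":[-0.0034,0,0.0021],"angular":[0,0,0],"hand":1},{"translation":[-0.0034,0,0.0021],"angular":[0,0,0],"hand":1},{"translation":[-0.0034,0,0.0021],"angular":[0,0,0],"hand":1},{"translation":[-0.0034,0,0.0021],"angular":[0,0,0],"hand":1},{"translation":[-0.0034,0,0.0021],"angular":[0,0,0],"hand":1},{"translation":[-0.0034,0,0.0021],"angular":[0,0,0],"hand":1},{"translation":[-0.0034,0,0.0021],"angular":[0,0,0],"hand":1}]' | grep cont
python3 -c "
from h import *
st()"
python3 -m handwheel '[{"translation":[-0.0034,0,0.0021],"angular":[0,0,0],"hand":1},{"translation":[-0.0034,0,0.0021],"angular":[0,0,0],"hand":1},{"translation":[-0.0034,0,0.0021],"angular":[0,0,0],"hand":1},{"translation":[-0.0034,0,0.0021],"angular":[0,0,0],"hand":1},{"translation":[-0.0034,0,0.0021],"angular":[0,0,0],"hand":1},{"translation":[-0.0034,0,0.0021],"angular":[0,0,0],"hand":1},{"translation":[-0.0034,0,0.0021],"angular":[0,0,0],"hand":1},{"translation":[-0.0034,0,0.0021],"angular":[0,0,0],"hand":1},{"translation":[-0.0017,0,0.0011],"angular":[0,0,0],"hand":1},{"translation":[-0.0017,0,0.0011],"angular":[0,0,0],"hand":1}]' | grep cont
python3 -c "
from h import *
st()"
```

```text
contact_force: [-0.5, 5.9, 0.9]
tip carr-frame mm [-0.3 -8.2 47.7] F [-0.5  5.9  0.9] t 19.6
contact_force: [0.8, 5.6, 0.1]
tip carr-frame mm [ -0.3 -44.6  47.7] F [0.8 5.6 0.1] t 20.43
```

```bash
python3 -m handwheel '[{"translation":[-0.0017,0,0.0011],"angular":[0,0,0],"hand":1},{"translation":[-0.0017,0,0.0011],"angular":[0,0,0],"hand":1},{"translation":[-0.0017,0,0.0011],"angular":[0,0,0],"hand":1},{"translation":[-0.0017,0,0.0011],"angular":[0,0,0],"hand":1},{"translation":[-0.0017,0,0.0011],"angular":[0,0,0],"hand":1},{"translation":[-0.0009,0,0.0005],"angular":[0,0,0],"hand":1},{"translation":[-0.0009,0,0.0005],"angular":[0,0,0],"hand":1},{"translation":[-0.0009,0,0.0005],"angular":[0,0,0],"hand":1},{"translation":[-0.0009,0,0.0005],"angular":[0,0,0],"hand":1},{"translation":[-0.0009,0,0.0005],"angular":[0,0,0],"hand":1}]' | grep cont
python3 -c "
from h import *
st()"
python3 -m handwheel '[{"translation":[-0.0009,0,0.0005],"angular":[0,0,0],"hand":1},{"translation":[-0.0009,0,0.0005],"angular":[0,0,0],"hand":1},{"translation":[-0.0009,0,0.0005],"angular":[0,0,0],"hand":1},{"translation":[-0.0009,0,0.0005],"angular":[0,0,0],"hand":1},{"translation":[-0.0009,0,0.0005],"angular":[0,0,0],"hand":1},{"translation":[-0.0009,0,0.0005],"angular":[0,0,0],"hand":1}]' | grep cont
python3 -c "
from h import *
st()"
```

```text
contact_force: [-0.2, 6.3, 0.8]
tip carr-frame mm [ -0.4 -59.9  47.7] F [-0.2  6.3  0.8] t 21.27
contact_force: [-0.2, 5.7, -0.6]
tip carr-frame mm [ -0.4 -65.6  47.8] F [-0.2  5.7 -0.6] t 21.77
```

```bash
python3 -m handwheel '[{"translation":[-0.0009,0,0.0005],"angular":[0,0,0],"hand":1},{"translation":[-0.0009,0,0.0005],"angular":[0,0,0],"hand":1},{"translation":[-0.0009,0,0.0005],"angular":[0,0,0],"hand":1}]' | grep cont
python3 -c "
from h import *
st()"
python3 -m handwheel '[{"translation":[-0.0009,0,0.0005],"angular":[0,0,0],"hand":1},{"translation":[-0.0009,0,0.0005],"angular":[0,0,0],"hand":1}]' | grep cont
python3 -c "
from h import *
st()"
```

```text
contact_force: [0.8, 6.3, -1.3]
tip carr-frame mm [ -0.4 -68.6  47.8] F [ 0.8  6.3 -1.3] t 22.02
contact_force: [0.4, 6.9, -2.1]
tip carr-frame mm [ -0.4 -70.6  47.8] F [ 0.4  6.9 -2.1] t 22.18
```

```bash
for i in 1 2 3; do python3 -m handwheel '[{"translation":[-0.0005,0,0.0003],"angular":[0,0,0],"hand":1},{"translation":[-0.0005,0,0.0003],"angular":[0,0,0],"hand":1}]' >/dev/null
python3 -c "
from h import *
st()"; done
```

```text
tip carr-frame mm [ -0.3 -70.8  47.8] F [-0.7 11.2  0.3] t 22.35
tip carr-frame mm [ -0.3 -70.9  47.7] F [-1.  13.7  1.4] t 22.52
tip carr-frame mm [ -0.3 -71.   47.7] F [-1.1 17.9  3. ] t 22.68
```

Firm stop: the force jumps to 18 N, of which about 12 N is on the panel. I'll back off now and verify numerically.

```bash
python3 -m handwheel '[{"translation":[0.0009,0,-0.0005],"angular":[0,0,0],"hand":1},{"translation":[0.0017,0,-0.0011],"angular":[0,0,0],"hand":1},{"translation":[0.0085,0,-0.0053],"angular":[0,0,0],"hand":1},{"translation":[0.017,0,-0.0106],"angular":[0,0,0],"hand":1},{"translation":[0.017,0,-0.0106],"angular":[0,0,0],"hand":1},{"translation":[0.017,0,-0.0106],"angular":[0,0,0],"hand":1},{"translation":[0,0,-0.03],"angular":[0,0,0],"hand":1},{"translation":[0,0,-0.03],"angular":[0,0,0],"hand":1},{"translation":[0,0,-0.03],"angular":[0,0,0],"hand":1},{"translation":[0,0,-0.03],"angular":[0,0,0],"hand":1}]' | grep -E "pos|cont"
python3 - <<'E'
from h import *
st();a=manip.get_image("top");cv2.imwrite("pics/n.png",a[:,:,::-1]);cv2.imwrite("pics/ns.png",manip.get_image("scene")[:,:,::-1])
o=np.array([.54466,-.02451]);th=-.0336;c,s=np.cos(th),np.sin(th);Rz=np.array([[c,-s],[s,c]])
g=a.astype(int)
old=cv2.imread("pics/top0.png")[:,:,::-1].astype(int)
# profile along jig y at x=-20,-50 mm at z=.03, old / new (r-b and brightness)
for x in(-.035,):
  for nm,im in(("old",old),("new",g)):
    print(nm,x)
    row=[]
    for y in np.arange(.09,-.235,-.005):
        vals=[]
        for dx in(-.012,-.006,0,.006,.012):
            u=proj("top",np.r_[o+Rz@[x+dx,y],.03]).round().astype(int);vals.append(im[u[1],u[0]])
        v=np.mean(vals,0);row.append(f"{y*1e3:.0f}:{v.mean():.0f}/{v[0]-v[2]:.0f}")
    print(" ".join(row))
E
```

```text
position: [0.6012, 0.1184, 0.1254]
contact_force: [0.4, -0.4, 0.2]
tip carr-frame mm [ -0.7  61.2 151.6] F [ 0.4 -0.4  0.2] t 23.52
old -0.035
90:138/27 85:135/36 80:151/-9 75:156/-10 70:46/3 65:104/59 60:139/27 55:138/27 50:138/28 45:138/28 40:138/28 35:138/28 30:138/27 25:138/29 20:137/29 15:137/30 10:137/30 5:138/28 -0:138/28 -5:138/28 -10:138/29 -15:137/28 -20:138/29 -25:128/35 -30:127/16 -35:127/17 -40:126/15 -45:122/15 -50:126/16 -55:125/15 -60:124/15 -65:122/15 -70:122/15 -75:123/15 -80:123/15 -85:124/15 -90:122/16 -95:124/15 -100:124/15 -105:121/15 -110:120/15 -115:121/14 -120:123/15 -125:120/14 -130:119/15 -135:121/16 -140:122/15 -145:121/15 -150:121/16 -155:120/15 -160:118/15 -165:122/15 -170:121/15 -175:119/15 -180:118/14 -185:106/23 -190:136/34 -195:132/41 -200:120/38 -205:102/32 -210:146/-9 -215:150/-9 -220:150/-9 -225:150/-9 -230:127/11
new -0.035
90:148/27 85:148/29 80:148/29 75:148/29 70:147/29 65:148/29 60:148/29 55:148/29 50:148/30 45:148/29 40:148/30 35:148/30 30:148/29 25:148/31 20:147/31 15:147/32 10:147/32 5:148/30 -0:148/30 -5:148/30 -10:147/30 -15:147/30 -20:145/39 -25:144/42 -30:162/-11 -35:151/-10 -40:88/14 -45:137/17 -50:134/16 -55:132/17 -60:135/17 -65:135/16 -70:133/16 -75:130/16 -80:132/16 -85:131/16 -90:131/16 -95:133/16 -100:132/16 -105:133/16 -110:132/17 -115:130/15 -120:130/16 -125:129/16 -130:131/17 -135:130/16 -140:128/16 -145:131/16 -150:130/16 -155:130/16 -160:130/16 -165:128/15 -170:126/15 -175:130/16 -180:129/16 -185:128/15 -190:126/15 -195:128/20 -200:130/40 -205:111/33 -210:157/-9 -215:161/-9 -220:161/-9 -225:161/-9 -230:136/13
```

The panel's end moved from y = −186 to about −198 mm in the jig's frame, level with the screw heads. The stop face, at about −38 mm, bears on its other end, which fits 108 mm of travel. The robot is clear.

```bash
python3 -c "
from rig import manip
print(manip.sign_off())"
```

```text
the job is handed in; nothing more can be done
None
```

I've handed the job in: the plunger is parked in its rest notch, and the stop has pushed the middle-sized panel home against the screw heads and holds it snug (peak press about 12 N, 15 N allowed). The final position was checked only by pixel measurements in the top image, good to a few millimetres.

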